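# Seat the serving board on its sloping display stand

### The arm

A 6-joint arm with a two-finger parallel gripper is mounted at the origin on a cart in front of the work surface, level with it; the furniture and walls round the work are solid. World frame = base frame: x ahead of the robot, y to its left, z up, the work surface at z = 0. Lengths are in m, angles in rad, forces in N, time in s.
With the tool pointing down it reaches from about 0.225 to 0.875 m from the base axis. Payload 3.4 kg.
Tool frame: the origin (TCP) lies at the very end of the fingers, on their centre line; the grasp point (between the pads) lies 19 mm behind it (manip.tcp_to_grasp is the distance from the TCP to the grasp point, in m); z points along the fingers, y is the line along which they close (so a half turn about z gives the same grasp; the last joint's range is limited). The gripper opens to 85 mm and grips with 20 to 120 N. Pads are 22 mm wide; open, the fingers measure 114 mm over their backs; the gripper's body (76 mm by 85 mm) begins 54 mm behind the grasp point. The pads swing forward as they close: fully open they stand 13 mm farther back than shut.
Start: joints at [1.102, 0.276, 1.505, -0, 1.361, -0.121], TCP at [0.196, 0.541, 0.231] pointing down, gripper open.
Joint ranges: [-2.89, 2.89], [-0.75, 2.08], [0.22, 2.7], [-1.18, 4.32], [0.11, 2.71], [-2.7, 2.7]. Speed limits (rad/s): [2.57, 2.57, 3.14, 3.14, 3.14, 3.14].

### API

Orientations are given as a unit quaternion [w, x, y, z].
In Python, from rig import status, get_image, job, manip gives the robot as it stands.
- The arm moves only by the tool apply_moves, never from a script. Its arguments are lists of equal length, an entry for each row: "xyz": the shift along the tool's x, y, z each as a share of 0.3 m, from -1 to 1, a list of three; "rot": the turn, a rotation vector about the tool's x, y, z each as a share of 60 degrees, from -1 to 1, a list of three; "hand": the opening, from -1 (shut) to 1 (fully open). A call has 1 to 8 rows; each row shifts and turns the commanded pose from where the row before left it, along the tool's axes as they then stand; what a row does not reach is not made up. A row lasts 1/8 s, in which the tool goes at most 62.5 mm and 10.7 degrees, less where a joint would pass 70% of its speed; a pose out of reach is approached as far as the arm can. A call with a number of a shift or a turn outside -1 to 1 is refused whole. A call with a gripper value outside its range is refused whole. The fingers move at their own pace and stop on an object; "force" is the grip in N (left out, the last holds). Time passes only in rows, so rows that do not move let the fingers close. It gives the time, the measured TCP pose, the force, the opening and the grip force at its end, in the units of the state.
- status.get_state(): the state, without advancing time (a new reading comes with each control period).
- get_image(name): name is "side" or "top" or "wrist"; returns a dict with "pixels" (384x512x3 uint8, red, green, blue), "fovy" (degrees; the focal length in pixels is half the picture's height over the tangent of half this angle, whatever the lens; pixels are square), "cx", "cy" (the principal point, pixels), "origin" and "orientation" of the camera in the world; the wrist camera has in their place "tool_from_camera" (4x4, takes a point from camera to tool coordinates, whose origin is the TCP and whose axes are the flange's). Camera axes: x right, y down, z forward; pixel columns grow to the right and rows downward; lengths in m; the calibration is good to about 2 mm. A picture is of the moment at which its call begins: read the wrist's pose just before it. There is no depth.
- job.sign_off(): hands the job in; it is judged then, once.
The state is a dict: "clock": time; "qpos": joint angles; "qd": joint speeds; "effort": joint torques, N m; "position": TCP position; "ee_rot": TCP orientation; "contact_force": force on the tool from outside, world axes, zero at the start; "moment": the same for the moment, N m; "width": finger opening in m; "gripper_force": force on a finger pad.
Only numpy, scipy, OpenCV 4.12 (cv2) and the standard library are available. Lean on these libraries where they do the work, as an engineer would, in place of code of your own. Each camera call takes 0.05 s, during which the arm holds its last target. There are 200 camera calls.

### The job

The loose serving board has to go back on its sloping wooden display stand. Take it by its grip rail, tilt it to the slope and lower it, still held, over the stand's two steel pins until it lies flush on the deck, then let go. Either way round will do; leave the salt shaker, the bowls, the glass and the teaspoon where they stand.

Things in the scene. Friction and masses are not known exactly. Their poses are not given: they have to be found in the camera images.
- board: loose light-wood serving board, 110 (x) x 180 (y) x 10 mm (z), flat on the table at first; origin at the centre of its underside. On top, along y through the middle, a solid grip rail 14 mm thick (x), 96 mm long (y), its top 46 mm above the underside. Two 14 mm through holes at x = 0, y = -70 and +70 mm. Same after half a turn about z. About 0.35 kg
- stand_deck: sloping deck of the fixed dark-wood display stand: 120 (x, up the slope) x 190 (y, level) x 12 mm, at 30 degrees, low edge toward the robot. Origin at the centre of its upper face, 68 mm above the table; z square to the deck. Two 10 mm steel pins with tapered tips stand along z at x = 0, y = -70 and +70 mm, ending 22 mm above the deck. Its place and yaw vary
- salt_shaker: loose glass and metal salt shaker, 44 mm across, 90 mm high, standing between board and stand; origin at the centre of its underside, z up
- salt_bowl: loose small white bowl, 85 mm across, 35 mm high, behind the work; origin at the centre of its underside, z up
- tea_glass_c: loose waisted tea glass, 66 mm across, 82 mm high, behind the work; origin at the centre of its underside, z up
- dip_bowl: loose blue bowl, 105 mm across, 47 mm high, behind the work; origin at the centre of its underside, z up
- cut_teaspoon1: loose steel teaspoon, 133 x 27 x 10 mm, lying in front of the work; origin at the centre of its underside, its length along x

How it is judged:
By the outcome, as a careful person would: the job done as asked, in the order asked, and still so for the second after the job is handed in, with the robot touching nothing.
It also fails if it takes over 42 s, if anything falls off the work surface, if the arm or the gripper's body presses on something with over 40 N, if the wrist force passes 120 N, or if a joint passes its speed limit or range.

## Working session

There is one attempt and no reset: what is moved stays moved. The work goes in short steps, Python scripts to look and compute and a tool call to move; the robot and the scene stay as the last step left them, time stands still between calls to the robot, and variables do not carry over. Pictures are saved under pics/ and viewed, at most 10 in all, crops included, and the job is handed in when it is done.

Besides the shell and the picture viewer there is one more tool, called after ">>>" by a JSON object that holds its "api" and its "payload". apply_moves: Moves the arm, as the interface text tells. Its arguments: {"type":"object","properties":{"xyz":{"type":"array","items":{"type":"array","items":{"type":"number","minimum":-1,"maximum":1}}},"rot":{"type":"array","items":{"type":"array","items":{"type":"number","minimum":-1,"maximum":1}}},"hand":{"type":"array","items":{"type":"number"}},"force":{"type":"number"}},"required":["xyz","rot","hand"]}

```bash
ls; mkdir -p pics
cat > h.py <<'E'
import numpy as np, cv2
from scipy.spatial.transform import Rotation as R
from rig import status, get_image, job, manip
def q2R(q): return R.from_quat([q[1],q[2],q[3],q[0]]).as_matrix()
def cam(name):
    s=status.get_state(); im=get_image(name); f=192/np.tan(np.radians(im['fovy'])/2)
    if 'tool_from_camera' in im:
        T=np.array(im['tool_from_camera']); Rt=q2R(s['ee_rot']); o=np.array(s['position'])+Rt@T[:3,3]; Rc=Rt@T[:3,:3]
    else:
        o=np.array(im['origin']); q=np.array(im['orientation']); Rc=q if q.shape==(3,3) else q2R(q)
    return dict(p=im['pixels'],f=f,cx=im['cx'],cy=im['cy'],o=o,R=Rc)
def ray(c,uv):
    d=c['R']@np.array([(uv[0]-c['cx'])/c['f'],(uv[1]-c['cy'])/c['f'],1]); return c['o'],d/np.linalg.norm(d)
def onz(c,uv,z):
    o,d=ray(c,uv); return o+d*(z-o[2])/d[2]
def tri(c1,u1,c2,u2):
    o1,d1=ray(c1,u1);o2,d2=ray(c2,u2)
    t=np.linalg.lstsq(np.c_[d1,-d2],o2-o1,rcond=None)[0]; a=o1+t[0]*d1;b=o2+t[1]*d2
    return (a+b)/2,np.linalg.norm(a-b)
def proj(c,P):
    x=c['R'].T@(np.array(P)-c['o']); return x[:2]/x[2]*c['f']+[c['cx'],c['cy']]
E
python3 - <<'E'
from h import *
import pickle
print(status.get_state(), manip.tcp_to_grasp)
C={n:cam(n) for n in('top','side','wrist')}; pickle.dump(C,open('c0.pkl','wb'))
for n,c in C.items(): print(n,c['f'],c['cx'],c['cy'],c['o'].round(3),c['R'].round(2).tolist())
cv2.imwrite('pics/a_top.png',cv2.resize(C['top']['p'][:,:,::-1],(800,600)))
cv2.imwrite('pics/a_side.png',cv2.resize(C['side']['p'][:,:,::-1],(800,600)))
E
```

```text
pics
{'clock': 0.0, 'qpos': array([ 1.10202788e+00,  2.76592976e-01,  1.50613422e+00, -3.18330642e-05,
        1.36068221e+00, -1.21005409e-01]), 'qd': array([-0.0012524 ,  0.00119396, -0.00108485,  0.00037109, -0.00100543,
       -0.00148456]), 'effort': array([-2.33057901e-03, -4.16775978e+01, -2.45803016e+01, -8.34677053e-05,
        1.08040767e-02,  6.09399677e-06]), 'position': array([0.19573756, 0.54010095, 0.23044042]), 'ee_rot': array([-2.49112150e-04,  1.73003277e-01,  9.84920830e-01, -8.73692444e-04]), 'contact_force': array([ 0.40226169, -0.47827797,  0.20557996]), 'moment': array([-0.00028072,  0.0153    , -0.05391918]), 'gripper_force': 0.0, 'width': 0.08545652516788334} 0.0187
top 369.12711687748504 258.07036361104906 189.7177520693397 [0.402 0.071 0.98 ] [[-0.01, -0.98, 0.21], [-1.0, 0.01, -0.01], [0.01, -0.21, -0.98]]
side 416.80424859100765 247.8482826801782 189.56269347048615 [ 0.543 -0.722  0.766] [[0.99, -0.08, 0.07], [-0.11, -0.66, 0.74], [-0.01, -0.75, -0.66]]
wrist 309.908509604961 256.3772357457315 190.26500348680122 [0.117 0.569 0.373] [[0.34, 0.89, 0.3], [0.94, -0.32, -0.11], [-0.0, 0.32, -0.95]]
```

View pics/a_top.png

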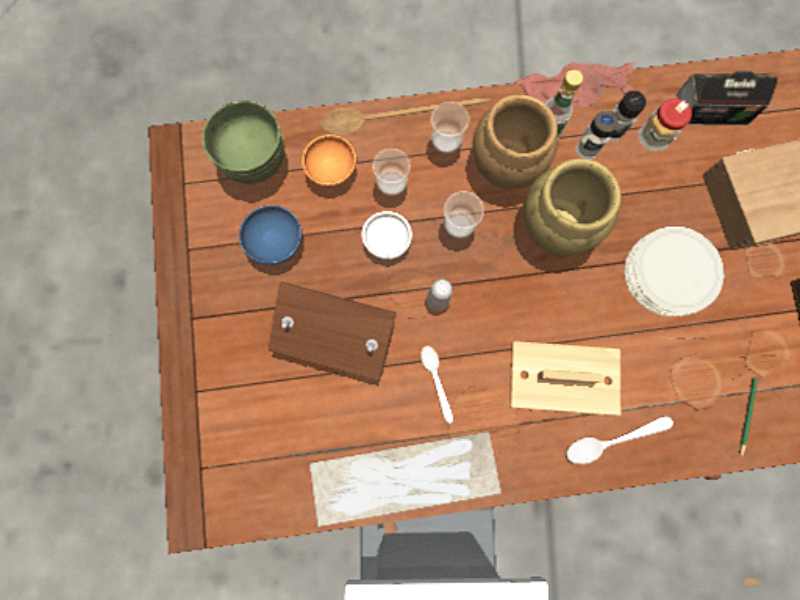

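View pics/a_side.png

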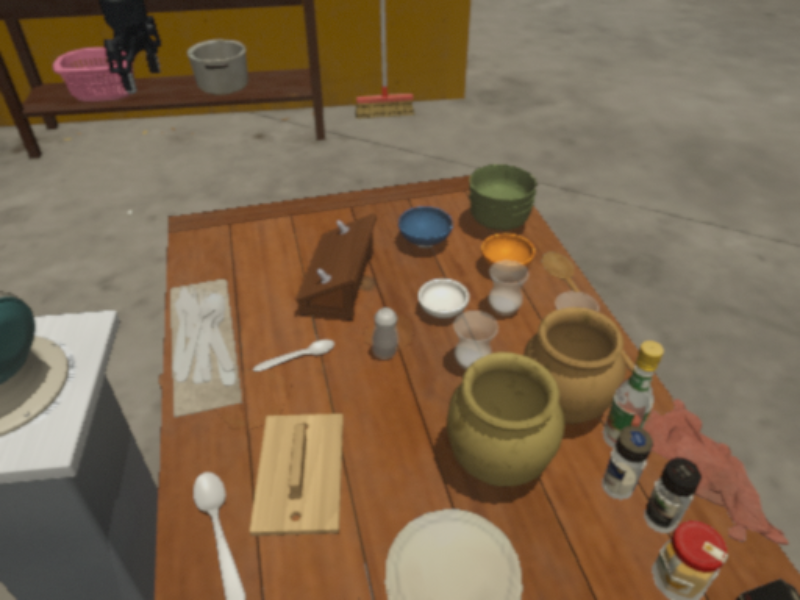

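Top view: board at about (566,378), stand at about (332,333) with its pins near (287,323) and (371,346), and the shaker at (440,292). The side view agrees: board (300,470), pins (342,225) and (323,273). Next I measure the board by mask and zoom in on the stand.

Run:
```python
from h import *
import pickle
C=pickle.load(open('c0.pkl','rb'))
for n,z in(('top',.01),('side',.01)):
    c=C[n]; hsv=cv2.cvtColor(c['p'],cv2.COLOR_RGB2HSV)
    x0,x1,y0,y1={'top':(320,405,210,275),'side':(155,225,255,350)}[n]
    m=np.zeros((384,512),np.uint8); s=hsv[y0:y1,x0:x1]; m[y0:y1,x0:x1]=((s[...,2]>165)&(s[...,0]>13)&(s[...,0]<32)&(s[...,1]<160))*255
    m=cv2.morphologyEx(m,cv2.MORPH_CLOSE,np.ones((9,9)))
    k=max(cv2.findContours(m,0,2)[0],key=cv2.contourArea)
    P=np.array([onz(c,p[0],z)[:2] for p in cv2.convexHull(k)],np.float32)
    r=cv2.minAreaRect(P); print(n,np.round(r[0],4),np.round(r[1],4),r[2])
a=C['top']['p'][175:250,165:260];b=C['side']['p'][130:210,185:250]
a=cv2.resize(a,None,fx=5,fy=5,interpolation=2);b=cv2.resize(b,None,fx=5,fy=5,interpolation=2)
o=np.zeros((400,800,3),np.uint8);o[:375,:475]=a;o[:400,475:800]=b[:, :325]
cv2.imwrite('pics/b.png',o[:,:,::-1])
```

```text
top [ 0.4675 -0.2137] [0.1935 0.1116] 85.26524353027344
side [ 0.4663 -0.207 ] [0.1818 0.1106] 85.41610717773438
```

View pics/b.png

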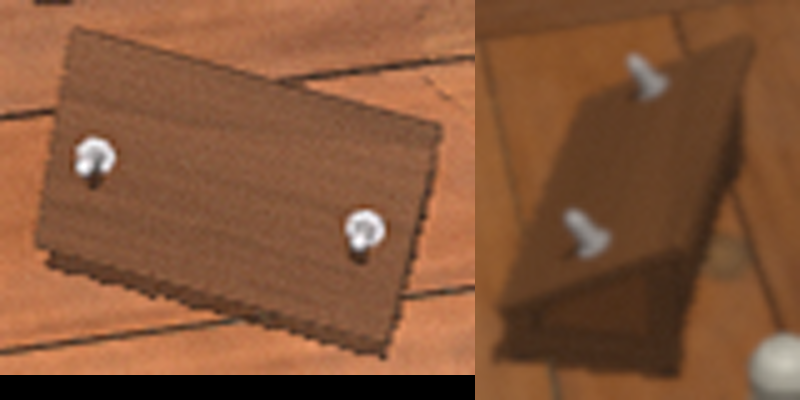

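The crop shows the deck corners clearly in both views. In the top crop the pin tips are at about (96,155) and (365,228); in the side crop they are at about (632,60) and (570,213).

Run:
```python
from h import *
import pickle
C=pickle.load(open('c0.pkl','rb'));T,S=C['top'],C['side']
t=lambda x,y:(164.6+x/5,174.6+y/5); s=lambda x,y:(184.6+(x-475)/5,129.6+y/5)
pts=dict(A=((75,28),(752,38)),B=((440,125),(685,250)),Cc=((383,340),(502,305)),D=((38,243),(583,97)),p1=((96,157),(634,62)),p2=((364,229),(572,215)))
X={}
for k,(a,b) in pts.items(): X[k],e=tri(T,t(*a),S,s(*b)); print(k,X[k].round(4),round(e,4))
n=lambda v:np.linalg.norm(v)
print('sides',n(X['A']-X['B']),n(X['B']-X['Cc']),n(X['Cc']-X['D']),n(X['D']-X['A']))
o=(X['A']+X['B']+X['Cc']+X['D'])/4; yv=(X['A']-X['B']+X['D']-X['Cc']);yv/=n(yv); xv=(X['A']+X['B']-X['Cc']-X['D']);xv/=n(xv)
print('o',o,'y',yv,'x',xv,'slope',np.degrees(np.arcsin(xv[2])),'yaw',np.degrees(np.arctan2(-yv[0],yv[1])))
d=X['p1']-X['p2'];print('pins',n(d),np.degrees(np.arctan2(-d[0],d[1])),'mid',(X['p1']+X['p2'])/2)
yw=np.arctan2(-d[0],d[1]);zd=np.array([-.5*np.cos(yw),-.5*np.sin(yw),.866]);print('deck o from tips',(X['p1']+X['p2'])/2-.022*zd)
st=status.get_state(); Rt=q2R(st['ee_rot']);print(Rt.round(3))
W=C['wrist'];print('tool_from_cam approx', (Rt.T@(W['o']-st['position'])).round(4),(Rt.T@W['R']).round(3).tolist())
```

```text
A [0.6163 0.2552 0.0934] 0.0016
B [0.5659 0.0756 0.0926] 0.0016
Cc [0.4674 0.1059 0.039 ] 0.002
D [0.5169 0.281  0.0426] 0.0003
p1 [0.5503 0.2429 0.092 ] 0.0048
p2 [0.5128 0.1124 0.0916] 0.0066
sides 0.1865573125855239 0.11619253822956771 0.18199186325570801 0.11455951670300044
o [0.54160684 0.17944553 0.06691503] y [0.27128298 0.9624292  0.01164398] x [ 0.85774034 -0.24341487  0.45280317] slope 26.923675463130348 yaw -15.74172054708469
pins 0.13580637337702864 -16.02464897721911 mid [0.53157    0.17766188 0.09180722]
deck o from tips [0.54214257 0.17462532 0.07275522]
[[-0.94   0.341 -0.001]
 [ 0.341  0.94  -0.001]
 [ 0.    -0.001 -1.   ]]
tool_from_cam approx [ 0.0839 -0.0002 -0.142 ] [[0.0, -0.947, -0.32], [1.0, 0.001, -0.001], [0.001, -0.32, 0.947]]
```

The stand is at about (0.541, 0.178) with yaw about -16°, and its sizes, slope and height fit the data given. The board is at about (0.467, -0.21) with yaw about -5°. I plan a wrist look over the stand first, then one over the board.

```bash
cat >> h.py <<'E'
def Rtool(yaw,tilt):
    "yaw of board (deg), tilt up-slope (deg): tool x = board y, tool y = board x"
    return R.from_euler('z',yaw,degrees=True).as_matrix()@np.array([[0,1,0],[1,0,0],[0,0,-1.]])@R.from_euler('x',-tilt,degrees=True).as_matrix()
def plan(p0,R0,p1,R1,n):
    p=np.array(p0);Rm=R0.copy();xs=[];rs=[]
    for i in range(n):
        k=n-i
        dx=np.round(Rm.T@(p1-p)/k/.3,3); dr=np.round(R.from_matrix(Rm.T@R1).as_rotvec()/k/np.radians(60),3)
        p=p+Rm@dx*.3; Rm=Rm@R.from_rotvec(dr*np.radians(60)).as_matrix(); xs.append(dx.tolist());rs.append(dr.tolist())
    print('xyz',xs);print('rot',rs);print('end',p.round(4));return p,Rm
def go(p1,R1,n):
    s=status.get_state(); return plan(s['position'],q2R(s['ee_rot']),np.array(p1),R1,n)
E
python3 - <<'E'
from h import *
p,Rm=go([.541,.19,.2],Rtool(-16,0),12)
E
```

```text
xyz [[-0.123, -0.059, 0.009], [-0.13, -0.043, 0.009], [-0.134, -0.026, 0.008], [-0.136, -0.009, 0.009], [-0.136, 0.008, 0.008], [-0.134, 0.025, 0.009], [-0.13, 0.041, 0.008], [-0.124, 0.057, 0.009], [-0.116, 0.072, 0.008], [-0.106, 0.086, 0.009], [-0.095, 0.099, 0.008], [-0.082, 0.11, 0.009]]
rot [[-0.0, 0.0, 0.12], [-0.0, 0.0, 0.12], [-0.0, 0.0, 0.119], [-0.0, 0.0, 0.12], [-0.0, 0.0, 0.119], [-0.0, 0.0, 0.12], [-0.0, 0.0, 0.119], [-0.0, 0.0, 0.12], [-0.0, 0.0, 0.119], [-0.0, 0.0, 0.12], [-0.0, 0.001, 0.119], [-0.0, 0.0, 0.12]]
end [0.5409 0.19   0.1999]
```

>>> {"api": "apply_moves", "payload": {"xyz": [[-0.123,-0.059,0.009],[-0.13,-0.043,0.009],[-0.134,-0.026,0.008],[-0.136,-0.009,0.009],[-0.136,0.008,0.008],[-0.134,0.025,0.009]], "rot": [[0,0,0.12],[0,0,0.12],[0,0,0.119],[0,0,0.12],[0,0,0.119],[0,0,0.12]], "hand": [1,1,1,1,1,1], "force": 80}}

```text
clock: 0.9
position: [0.3693, 0.3648, 0.2154]
ee_rot: [-0.0, 0.524, 0.852, -0.0]
contact_force: [0.1, 1.2, 1.2]
width: 0.0852
gripper_force: 0.0
```

>>> {"api": "apply_moves", "payload": {"xyz": [[-0.13,0.041,0.008],[-0.124,0.057,0.009],[-0.116,0.072,0.008],[-0.106,0.086,0.009],[-0.095,0.099,0.008],[-0.082,0.11,0.009],[0,0,0],[0,0,0]], "rot": [[0,0,0.119],[0,0,0.12],[0,0,0.119],[0,0,0.12],[0,0,0.119],[0,0,0.12],[0,0,0],[0,0,0]], "hand": [1,1,1,1,1,1,1,1]}}

```text
clock: 1.9
position: [0.5405, 0.1905, 0.2]
ee_rot: [-0.001, 0.799, 0.602, -0.0]
contact_force: [-0.8, 0.3, -0.0]
width: 0.0852
gripper_force: 0.0
```

Run:
```python
from h import *
import pickle
c=cam('wrist');pickle.dump(c,open('c1.pkl','wb'));s=status.get_state();print(s['clock'],s['position'],np.abs(s['qd']).max())
cv2.imwrite('pics/c.png',cv2.resize(c['p'][:,:,::-1],(800,600)))
for P in([.5503,.2429,.092],[.5128,.1124,.0916]): print(proj(c,P)*1.5625)
```

```text
1.95 [0.54024124 0.19091073 0.20017603] 0.013248990850955582
[393.75248765 193.93609783]
[394.65009706 423.79914735]
```

View pics/c.png

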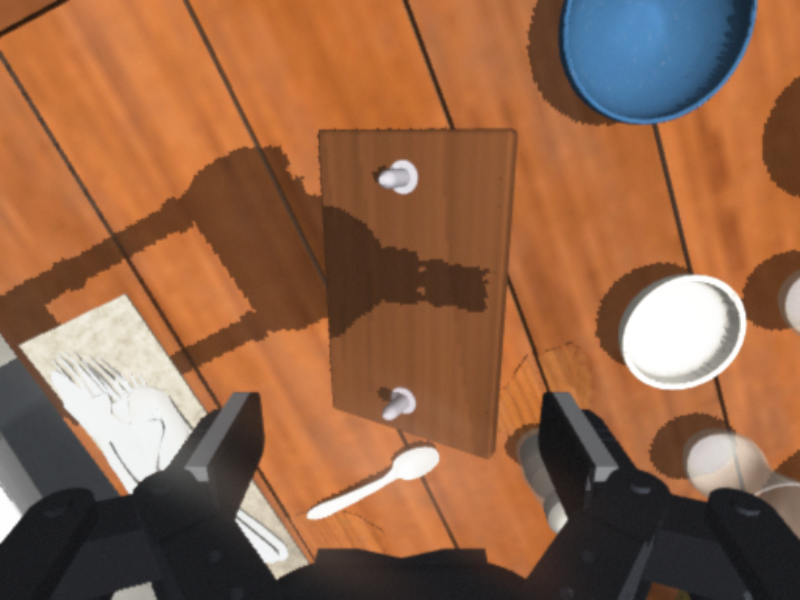

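The wrist view shows the deck corners at (320,130), (515,130), (493,458) and (333,405). The pin collars are at (403,176) and (401,401), with the tips to their left at about (381,178) and (388,410). My earlier "tips" in the top view were really the collars. The heights are known, so I cast rays onto them.

Run:
```python
from h import *
import pickle
c=pickle.load(open('c1.pkl','rb'));T=pickle.load(open('c0.pkl','rb'))['top']
k=lambda x,y:(x*.64-.2,y*.64-.2)
q=[((320,130),.038),((515,130),.098),((493,458),.098),((333,407),.038)]
X=[onz(c,k(*u),z) for u,z in q]
n=np.linalg.norm
print(np.round(X,4).tolist(),[round(n(X[i]-X[i-1]),4) for i in range(4)],'ctr',np.mean(X,0))
for a,b in((0,3),(1,2)): d=X[a]-X[b];print('yaw',np.degrees(np.arctan2(-d[0],d[1])))
hsv=cv2.cvtColor(c['p'],cv2.COLOR_RGB2HSV)
def blobs(c,box):
    x0,x1,y0,y1=box;h=cv2.cvtColor(c['p'],cv2.COLOR_RGB2HSV)[y0:y1,x0:x1]
    m=((h[...,1]<70)&(h[...,2]>110)).astype(np.uint8)
    ys,xs=np.nonzero(m);print('bbox',xs.min()+x0,xs.max()+x0,ys.min()+y0,ys.max()+y0,len(xs))
    return m
for b in((235,275,98,128),(235,275,245,272)):
    m=blobs(c,b); print('\n'.join(''.join('.#'[v] for v in r) for r in m if r.any()))
def rep(c,B,zz):
    for z in zz:
        P=[onz(c,u,z) for u in B];d=P[0]-P[1];print(z,'mid',((P[0]+P[1])/2).round(4),'dist',n(d).round(4),'yaw',np.degrees(np.arctan2(-d[0],d[1])).round(2))
print('collars wrist');rep(c,[k(403,176),k(401,401)],(.068,.07))
print('tips wrist');rep(c,[k(382,178),k(389,409)],(.087,))
print('collars top');rep(T,[(164.6+96/5,174.6+155/5),(164.6+365/5,174.6+227/5)],(.068,.07))
```

```text
[[0.516, 0.2852, 0.038], [0.6144, 0.2566, 0.098], [0.564, 0.0777, 0.098], [0.4634, 0.1046, 0.038]] [np.float64(0.1881), np.float64(0.1188), np.float64(0.1859), np.float64(0.1202)] ctr [0.53943669 0.18101113 0.068     ]
yaw -16.231189673481225
yaw -15.719579234523104
bbox 242 267 102 123 404
....................######..............
..................#########.............
.................############...........
................##############..........
...............###############..........
...............################.........
..............##################........
...........#####################........
..........######################........
.........#######################........
........#########################.......
.......##########################.......
.......##########################.......
.......#########################........
.......#########################........
........########################........
........########################........
..........#####################.........
...........####################.........
.................############
[... 594 characters left out ...]
#######.........
............###################.........
...........####################.........
..........####################..........
..........###################...........
..........##################............
..........###########...................
..........##########....................
..........#########.....................
............#####.......................
collars wrist
0.068 mid [0.5367 0.1807 0.068 ] dist 0.1412 yaw -16.44
0.07 mid [0.5369 0.1814 0.07  ] dist 0.1401 yaw -16.44
tips wrist
0.087 mid [0.5289 0.1863 0.087 ] dist 0.1359 yaw -14.93
collars top
0.068 mid [0.539  0.1808 0.068 ] dist 0.1397 yaw -15.64
0.07 mid [0.5387 0.1805 0.07  ] dist 0.1393 yaw -15.64
```

The deck measurements agree: origin (0.5385, 0.181, 0.068), yaw about -15.9°. Now the move to look at the board.

Run:
```python
from h import *
p,Rm=go([.467,-.18,.2],Rtool(-4.7,0),8)
```

```text
xyz [[-0.157, 0.013, 0.0], [-0.157, 0.009, 0.0], [-0.157, 0.006, 0.0], [-0.158, 0.002, 0.0], [-0.158, -0.002, 0.0], [-0.157, -0.006, 0.0], [-0.157, -0.01, 0.0], [-0.157, -0.015, 0.0]]
rot [[-0.0, -0.0, -0.023], [-0.0, -0.0, -0.024], [-0.0, -0.0, -0.023], [-0.0, -0.0, -0.024], [-0.0, -0.0, -0.023], [-0.0, -0.0, -0.024], [-0.001, -0.0, -0.023], [-0.0, -0.0, -0.024]]
end [ 0.4669 -0.1799  0.2001]
```

>>> {"api": "apply_moves", "payload": {"xyz": [[-0.157,0.013,0.0],[-0.157,0.009,0.0],[-0.157,0.006,0.0],[-0.158,0.002,0.0],[-0.158,-0.002,0.0],[-0.157,-0.006,0.0],[-0.157,-0.01,0.0],[-0.157,-0.015,0.0]], "rot": [[0,0,-0.023],[0,0,-0.024],[0,0,-0.023],[0,0,-0.024],[0,0,-0.023],[0,0,-0.024],[0,0,-0.023],[0,0,-0.024]], "hand": [1,1,1,1,1,1,1,1]}}

```text
clock: 2.95
position: [0.467, -0.1804, 0.2008]
ee_rot: [0.0, 0.735, 0.678, 0.0]
contact_force: [-0.2, -0.8, 0.5]
width: 0.0855
gripper_force: 0.0
```

>>> {"api": "apply_moves", "payload": {"xyz": [[0,0,0],[0,0,0]], "rot": [[0,0,0],[0,0,0]], "hand": [1,1]}}

```text
clock: 3.2
position: [0.4672, -0.179, 0.2005]
ee_rot: [-0.0, 0.736, 0.677, 0.0]
contact_force: [0.5, -0.3, -0.5]
width: 0.0854
gripper_force: 0.0
```

Run:
```python
from h import *
import pickle
c=cam('wrist');pickle.dump(c,open('c2.pkl','wb'));s=status.get_state();print(s['clock'],s['position'],np.abs(s['qd']).max())
cv2.imwrite('pics/d.png',cv2.resize(c['p'][:,:,::-1],(800,600)))
h=cv2.cvtColor(c['p'],cv2.COLOR_RGB2HSV)
print(h[::40,200:320:30].tolist())
```

```text
3.25 [ 0.46735684 -0.17872063  0.20044775] 0.011015750409225328
[[[12, 174, 198], [12, 170, 186], [12, 166, 198], [11, 161, 171]], [[12, 173, 203], [12, 180, 193], [11, 168, 185], [11, 149, 103]], [[12, 177, 207], [12, 174, 207], [11, 166, 189], [12, 184, 187]], [[11, 164, 101], [23, 93, 252], [21, 107, 246], [23, 90, 252]], [[11, 159, 98], [18, 119, 142], [17, 116, 134], [23, 94, 251]], [[11, 168, 187], [23, 95, 251], [21, 105, 245], [22, 98, 250]], [[11, 156, 190], [22, 97, 252], [21, 108, 246], [22, 99, 248]], [[11, 85, 138], [11, 155, 203], [12, 166, 201], [12, 165, 192]], [[12, 176, 178], [12, 167, 183], [12, 161, 201], [12, 170, 179]], [[11, 145, 97], [6, 81, 47], [140, 26, 29], [0, 31, 33]]]
```

View pics/d.png

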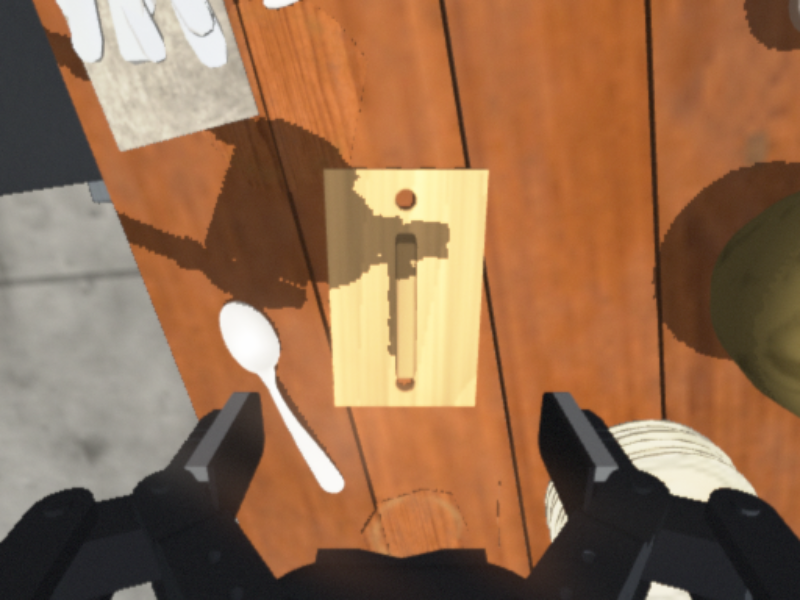

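The board's corners are at (324,169), (489,169), (475,406) and (335,406). The holes are at (405,199) and (405,383), and the rail lies vertically at column ~405. I refine with the hue mask.

Run:
```python
from h import *
import pickle
c=pickle.load(open('c2.pkl','rb'));k=lambda x,y:(x*.64-.2,y*.64-.2)
X=np.array([onz(c,k(*u),.01) for u in((324,169),(489,169),(475,406.5),(334.5,406.5))])
n=np.linalg.norm
print(X.round(4).tolist(),[n(X[i]-X[i-1]).round(4) for i in range(4)],'ctr',X.mean(0))
h=cv2.cvtColor(c['p'],cv2.COLOR_RGB2HSV);m=((h[...,0]>=15)&(h[...,0]<30)&(h[...,2]>90)&(h[...,1]<150)).astype(np.uint8)
m[:100]=0;m[270:]=0;m[:,:200]=0;m[:,320:]=0
m=cv2.morphologyEx(m,cv2.MORPH_CLOSE,np.ones((15,15)));m=cv2.morphologyEx(m,cv2.MORPH_OPEN,np.ones((5,5)))
kk=max(cv2.findContours(m,0,2)[0],key=cv2.contourArea)
r=cv2.minAreaRect(np.array([onz(c,p[0],.01)[:2] for p in kk],np.float32));print(r)
for a,b in((0,3),(1,2)): d=X[a]-X[b];print('yaw',np.degrees(np.arctan2(-d[0],d[1])))
H=onz(c,k(405,199),.01);print('hole',H)
yaw=-4.7;x,y=X.mean(0)[:2]
print('predicted hole',x+.07*np.sin(np.radians(4.7)),y+.07*np.cos(np.radians(4.7)))
```

```text
[[0.4197, -0.1145, 0.01], [0.5292, -0.1235, 0.01], [0.514, -0.3034, 0.01], [0.404, -0.2945, 0.01]] [np.float64(0.1806), np.float64(0.1098), np.float64(0.1806), np.float64(0.1103)] ctr [ 0.46672769 -0.20898158  0.01      ]
((0.46634435653686523, -0.2083057463169098), (0.17921777069568634, 0.11168629676103592), 85.31407928466797)
yaw -4.990001455917019
yaw -4.833830504213863
hole [ 0.4719117  -0.13859442  0.01      ]
predicted hole 0.4724633893644992 -0.1392169643218757
```

Run:
```python
from h import *
p,Rm=go([.4667,-.209,.016],Rtool(-4.8,0),6)
```

```text
xyz [[-0.017, 0.001, 0.102], [-0.017, 0.001, 0.103], [-0.017, 0.001, 0.102], [-0.017, 0.001, 0.103], [-0.017, 0.001, 0.102], [-0.016, 0.001, 0.103]]
rot [[-0.0, -0.0, 0.0], [-0.0, -0.0, 0.0], [-0.0, -0.0, 0.001], [-0.0, -0.0, 0.0], [-0.0, -0.0, 0.001], [-0.0, -0.001, 0.0]]
end [ 0.4667 -0.2089  0.0159]
```

>>> {"api": "apply_moves", "payload": {"xyz": [[-0.05,0.003,0.1],[-0.051,0.003,0.15],[0,0,0.15],[0,0,0.12],[0,0,0.07],[0,0,0.024],[0,0,0],[0,0,0]], "rot": [[0,0,0.001],[0,0,0.001],[0,0,0],[0,0,0],[0,0,0],[0,0,0],[0,0,0],[0,0,0]], "hand": [1,1,1,1,1,1,1,1]}}

```text
clock: 4.25
position: [0.4676, -0.2108, 0.0172]
ee_rot: [0.001, 0.736, 0.677, 0.0]
contact_force: [-0.1, -0.2, 0.0]
width: 0.0852
gripper_force: 0.0
```

>>> {"api": "apply_moves", "payload": {"xyz": [[0,0,0],[0,0,0],[0,0,0],[0,0,0],[0,0,0],[0,0,0],[0,0,0],[0,0,0]], "rot": [[0,0,0],[0,0,0],[0,0,0],[0,0,0],[0,0,0],[0,0,0],[0,0,0],[0,0,0]], "hand": [-1,-1,-1,-1,-1,-1,-1,-1], "force": 80}}

```text
clock: 5.25
position: [0.4669, -0.2109, 0.0165]
ee_rot: [0.0, 0.737, 0.676, 0.0]
contact_force: [-1.0, 0.2, 5.5]
width: 0.0129
gripper_force: 79.0
```

Gripped (13 mm wide, 79 N). I lift and carry it to a tilted hover over the pins.

```bash
cat >> h.py <<'E'
O=np.array([.5385,.181,.068]);YAW=-15.9
def tcp_over(h,off=(0,0),O=O,yaw=YAW,hz=.0165,tilt=30):
    "TCP pose for board underside h above deck; off: board centre in tool (x,y)"
    Rm=Rtool(yaw,tilt); return O+Rm@np.array([-off[0],-off[1],-(h+hz)]),Rm
E
python3 - <<'E'
from h import *
s=status.get_state();p0=s['position'];R0=q2R(s['ee_rot'])
p,Rm=plan(p0,R0,p0+[0,.0,.22],R0,5)
p1,R1=tcp_over(.07,(.002,0)); print(p1)
plan(p,Rm,p1,R1,12)
E
```

```text
xyz [[-0.0, 0.0, -0.147], [-0.0, 0.0, -0.147], [-0.0, 0.0, -0.146], [-0.0, 0.0, -0.147], [-0.0, 0.0, -0.146]]
rot [[0.0, 0.0, 0.0], [0.0, 0.0, 0.0], [0.0, 0.0, 0.0], [0.0, 0.0, 0.0], [0.0, 0.0, 0.0]]
end [ 0.4668 -0.2108  0.2364]
[0.49635677 0.19092525 0.1429112 ]
xyz [[0.112, -0.001, 0.026], [0.112, -0.004, 0.025], [0.112, -0.007, 0.025], [0.112, -0.01, 0.024], [0.112, -0.013, 0.023], [0.112, -0.015, 0.022], [0.111, -0.018, 0.02], [0.111, -0.021, 0.019], [0.111, -0.023, 0.018], [0.111, -0.026, 0.016], [0.11, -0.028, 0.015], [0.11, -0.03, 0.013]]
rot [[-0.041, -0.004, 0.015], [-0.042, -0.004, 0.015], [-0.041, -0.004, 0.015], [-0.042, -0.004, 0.015], [-0.041, -0.004, 0.015], [-0.042, -0.004, 0.015], [-0.041, -0.004, 0.015], [-0.042, -0.004, 0.015], [-0.041, -0.004, 0.015], [-0.042, -0.004, 0.015], [-0.041, -0.004, 0.015], [-0.042, -0.004, 0.015]]
end [0.4964 0.1908 0.143 ]
```

>>> {"api": "apply_moves", "payload": {"xyz": [[0,0,-0.05],[0,0,-0.12],[0,0,-0.17],[0,0,-0.17],[0,0,-0.143],[0,0,-0.08]], "rot": [[0,0,0],[0,0,0],[0,0,0],[0,0,0],[0,0,0],[0,0,0]], "hand": [-1,-1,-1,-1,-1,-1]}}

```text
clock: 6.0
position: [0.4668, -0.2108, 0.2386]
ee_rot: [0.001, 0.736, 0.676, 0.0]
contact_force: [0.5, -0.3, -4.0]
width: 0.0126
gripper_force: 78.8
```

>>> {"api": "apply_moves", "payload": {"xyz": [[0.112,-0.001,0.026],[0.112,-0.004,0.025],[0.112,-0.007,0.025],[0.112,-0.01,0.024],[0.112,-0.013,0.023],[0.112,-0.015,0.022]], "rot": [[-0.041,-0.004,0.015],[-0.042,-0.004,0.015],[-0.041,-0.004,0.015],[-0.042,-0.004,0.015],[-0.041,-0.004,0.015],[-0.042,-0.004,0.015]], "hand": [-1,-1,-1,-1,-1,-1]}}

```text
clock: 6.75
position: [0.48, -0.0085, 0.1885]
ee_rot: [0.104, 0.761, 0.635, 0.078]
contact_force: [0.1, 0.3, -4.1]
width: 0.0125
gripper_force: 78.7
```

>>> {"api": "apply_moves", "payload": {"xyz": [[0.111,-0.018,0.02],[0.111,-0.021,0.019],[0.111,-0.023,0.018],[0.111,-0.026,0.016],[0.11,-0.028,0.015],[0.11,-0.03,0.013],[0,0,0],[0,0,0]], "rot": [[-0.041,-0.004,0.015],[-0.042,-0.004,0.015],[-0.041,-0.004,0.015],[-0.042,-0.004,0.015],[-0.041,-0.004,0.015],[-0.042,-0.004,0.015],[0,0,0],[0,0,0]], "hand": [-1,-1,-1,-1,-1,-1,-1,-1]}}

```text
clock: 7.75
position: [0.4951, 0.1903, 0.1422]
ee_rot: [0.206, 0.771, 0.582, 0.155]
contact_force: [-0.1, 0.4, -3.8]
width: 0.0127
gripper_force: 78.9
```

Run:
```python
from h import *
import pickle
C={n:cam(n) for n in('top','side','wrist')};pickle.dump(C,open('c3.pkl','wb'))
s=status.get_state();print(s['clock'],s['position'],s['qpos'].round(2),s['width'],s['gripper_force'],s['contact_force'])
p1,R1=tcp_over(.07,(.002,0));print((q2R(s['ee_rot']).T@(p1-s['position'])).round(4),R.from_matrix(q2R(s['ee_rot']).T@R1).as_rotvec(degrees=True))
o=np.zeros((600,800,3),np.uint8)
o[:384,:512]=C['wrist']['p']
a=cv2.resize(C['top']['p'][150:270,130:290],(480,360));o[384:600,0:288]=cv2.resize(C['top']['p'][150:270,130:290],(288,216))
b=C['side']['p'][80:240,170:300];o[120:475,512:800]=cv2.resize(b,(288,355))
cv2.imwrite('pics/e.png',o[:,:,::-1])
```

```text
7.9 [0.49611226 0.18969433 0.14298223] [ 0.47  0.15  2.06 -0.62  0.62  1.2 ] 0.012874972261805818 78.9128851890564 [ 0.68333208  0.56522123 -3.57368477]
[ 0.0013 -0.0001  0.    ] [-0.03588791  0.06586664 -0.11835191]
```

View pics/e.png

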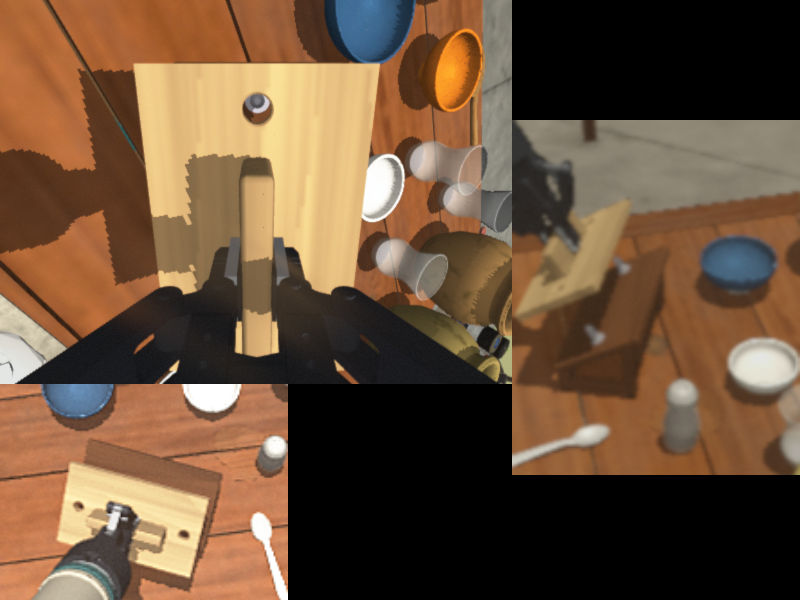

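The wrist view shows the held board with its hole at about (257,108) and the pin visible straight through it. The board's far corners are at (134,64) and (380,64), and the side and top views confirm the tilt. Next I measure the in-hand offset and the pin within the hole.

Run:
```python
from h import *
import pickle
c=pickle.load(open('c3.pkl','rb'))['wrist']
s=status.get_state();Rt=q2R(s['ee_rot']);p=s['position']
def ontool(uv,z):
    o,d=ray(c,uv);o=Rt.T@(o-p);d=Rt.T@d;return o+d*(z-o[2])/d[2]
for nm,uv in(('cornerL',(134,63.5)),('cornerR',(379.5,63.5)),('hole',(257.5,108)),('railend',(257,163))):
    print(nm,ontool(uv,.0065 if nm!='railend' else -.0295).round(4))
# expected pin tip, collar in image
for y in(.07,):
    for h in(0,.022):
        P,_=O+Rtool(YAW,30)@np.array([y,0,-h]),0; print('pin',h,proj(c,P).round(1))
o=c['p'][80:135,225:290]; cv2.imwrite('pics/f.png',cv2.resize(o,None,fx=9,fy=9,interpolation=2)[:,:,::-1])
```

```text
cornerL [ 0.0916 -0.0564  0.0065]
cornerR [0.0917 0.0533 0.0065]
hole [ 0.0724 -0.0012  0.0065]
railend [ 0.0549 -0.0014 -0.0295]
pin 0 [258.5  98.7]
pin 0.022 [258.7 100.2]
```

View pics/f.png

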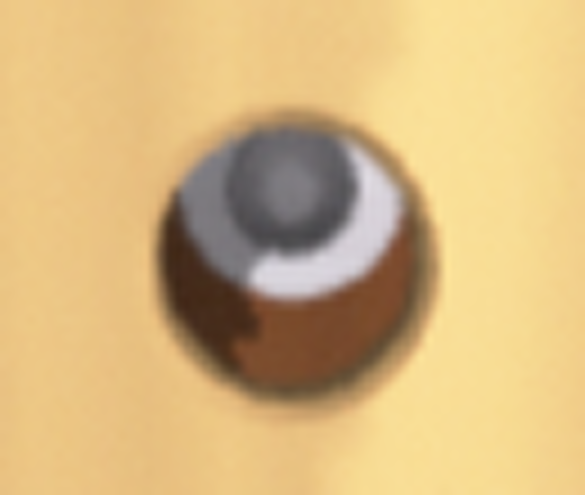

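The hole centre is at about (257.7,108.1) and the pin tip at (256.8,100.4). The camera sits almost directly above the hole, so parallax is small. The correction is about +0.9 mm in tool x and -0.3 mm in tool y. I descend to just above the tips and look again.

>>> {"api": "apply_moves", "payload": {"xyz": [[0.002,-0.001,0.05],[0.001,0,0.05],[0,0,0.043],[0,0,0],[0,0,0],[0,0,0]], "rot": [[0,0,0],[0,0,0],[0,0,0],[0,0,0],[0,0,0],[0,0,0]], "hand": [-1,-1,-1,-1,-1,-1]}}

```text
clock: 8.65
position: [0.5169, 0.1862, 0.1058]
ee_rot: [0.206, 0.771, 0.582, 0.156]
contact_force: [0.7, 0.2, -4.1]
width: 0.0128
gripper_force: 78.7
```

Run:
```python
from h import *
import pickle
C={n:cam(n) for n in('top','side','wrist')};pickle.dump(C,open('c4.pkl','wb'))
s=status.get_state();Rt=q2R(s['ee_rot'])
p1,R1=tcp_over(0,(.0015,-.0012));print(s['clock'],s['position'],'to seat:',(Rt.T@(p1-s['position'])).round(4),R.from_matrix(Rt.T@R1).as_rotvec(degrees=True).round(2))
o=np.zeros((500,800,3),np.uint8)
a=cv2.resize(C['wrist']['p'][80:135,225:290],None,fx=6,fy=6,interpolation=2);o[:330,:390]=a
b=cv2.resize(C['side']['p'][120:185,185:250],None,fx=6,fy=6,interpolation=2);o[:390,400:790]=b
o[340:500,:390]=cv2.resize(C['top']['p'][190:222+8,160:257],(390,160))
cv2.imwrite('pics/g.png',o[:,:,::-1])
```

```text
8.8 [0.51680563 0.18620719 0.10589894] to seat: [-0.0006  0.0016  0.0275] [ 0.01 -0.04 -0.02]
```

View pics/g.png

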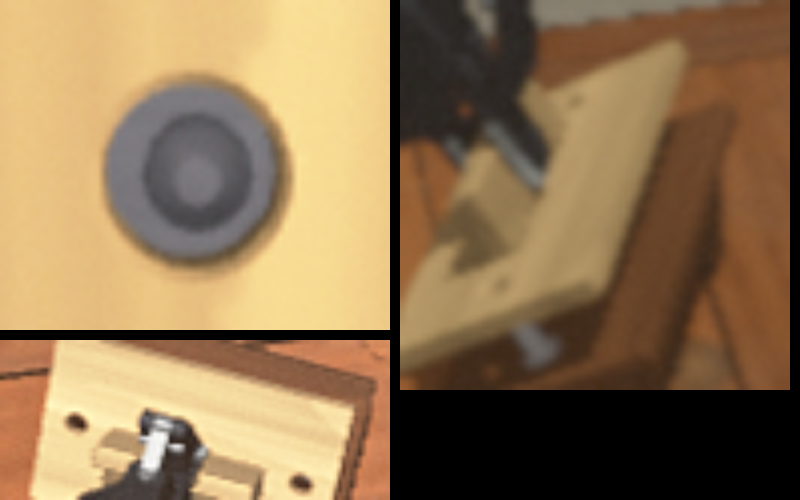

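The far hole and its pin are concentric (hole (198,168), pin (197,172) in the 6x crop). I check the near pin by comparing predicted and observed positions in the side and top views.

Run:
```python
from h import *
import pickle
C=pickle.load(open('c4.pkl','rb'));s=status.get_state();Rt=q2R(s['ee_rot']);p=s['position']
for n in('side','top'):
    c=C[n]
    for y in(.07,-.07):
        hole=p+Rt@np.array([y+.0018,-.0014,.0065]); P=[O+Rtool(YAW,30)@np.array([y,0,-h]) for h in(0,.022)]
        print(n,y,'hole',proj(c,hole).round(1),'pin base',proj(c,P[0]).round(1),'tip',proj(c,P[1]).round(1))
print('obs side: near hole',185-.4+(503-400)/6,120-.4+283/6,'far hole',185-.4+(574-400)/6,120-.4+101/6)
print('obs side pins base near',184.6+127/5,129.6+49,'far',184.6+180/5,129.6+92/5,'tips near',184.6+97/5,129.6+215/5,'far',184.6+159/5,129.6+62/5)
print('obs top holes', 160+75*97/390-.4,190+422*40/160-85.4,'near',160+301*97/390-.4,190+(482-340)*40/160-.4)
```

```text
side 0.07 hole [212.6 137.4] pin base [220.2 147.4] tip [216.  141.6]
side -0.07 hole [199.9 168.4] pin base [208.5 178.8] tip [203.8 172.7]
top 0.07 hole [178.3 211.4] pin base [183.7 205.7] tip [180.8 208.6]
top -0.07 hole [234.2 226.7] pin base [237.5 220.3] tip [235.9 223.7]
obs side: near hole 201.76666666666665 166.76666666666665 far hole 213.6 136.43333333333334
obs side pins base near 210.0 178.6 far 220.6 148.0 tips near 204.0 172.6 far 216.4 142.0
obs top holes 178.25384615384615 210.1 near 234.46410256410255 225.1
```

Near-hole and near-pin residuals match the far ones to within about 1 mm, so it is aligned. I lower in small steps and watch the force.

>>> {"api": "apply_moves", "payload": {"xyz": [[0,0,0.014],[0,0,0.014],[0,0,0.014],[0,0,0]], "rot": [[0,0,0],[0,0,0],[0,0,0],[0,0,0]], "hand": [-1,-1,-1,-1]}}

```text
clock: 9.3
position: [0.5227, 0.184, 0.094]
ee_rot: [0.206, 0.771, 0.582, 0.155]
contact_force: [-0.5, 0.1, -3.3]
width: 0.013
gripper_force: 78.9
```

>>> {"api": "apply_moves", "payload": {"xyz": [[0,0,0.012],[0,0,0.012],[0,0,0.008],[0,0,0]], "rot": [[0,0,0],[0,0,0],[0,0,0],[0,0,0]], "hand": [-1,-1,-1,-1]}}

```text
clock: 9.8
position: [0.5274, 0.1828, 0.086]
ee_rot: [0.206, 0.771, 0.582, 0.156]
contact_force: [-0.8, -0.6, -3.6]
width: 0.0127
gripper_force: 78.9
```

Run:
```python
from h import *
s=status.get_state();Rt=q2R(s['ee_rot'])
p1,R1=tcp_over(0,(.0015,-.0012));print(s['clock'],'to seat:',(Rt.T@(p1-s['position'])).round(4),R.from_matrix(Rt.T@R1).as_rotvec(degrees=True).round(2),'force tool',(Rt.T@s['contact_force']).round(1),s['moment'].round(2))
```

```text
9.8 to seat: [-0.0002  0.0019  0.0046] [-0.04  0.01 -0.02] force tool [-0.8 -2.3  2.8] [ 0.14  0.58 -0.03]
```

>>> {"api": "apply_moves", "payload": {"xyz": [[0,0,0.005],[0,0,0.005],[0,0,0.003],[0,0,0]], "rot": [[0,0,0],[0,0,0],[0,0,0],[0,0,0]], "hand": [-1,-1,-1,-1]}}

```text
clock: 10.3
position: [0.5293, 0.1824, 0.0828]
ee_rot: [0.206, 0.771, 0.582, 0.156]
contact_force: [0.4, 0.0, -3.6]
width: 0.013
gripper_force: 78.9
```

>>> {"api": "apply_moves", "payload": {"xyz": [[0,0,0.002],[0,0,0.002],[0,0,0]], "rot": [[0,0,0],[0,0,0],[0,0,0]], "hand": [-1,-1,-1]}}

```text
clock: 10.68
position: [0.5299, 0.1823, 0.0819]
ee_rot: [0.206, 0.771, 0.582, 0.156]
contact_force: [-1.0, -0.8, -2.1]
width: 0.0129
gripper_force: 79.2
```

>>> {"api": "apply_moves", "payload": {"xyz": [[0,0,0.002],[0,0,0.002],[0,0,0]], "rot": [[0,0,0],[0,0,0],[0,0,0]], "hand": [-1,-1,-1]}}

```text
clock: 11.05
position: [0.5299, 0.1823, 0.0819]
ee_rot: [0.207, 0.771, 0.582, 0.156]
contact_force: [-9.2, 1.9, 9.1]
width: 0.0125
gripper_force: 81.5
```

The force is now 13 N along the deck normal and the motion has stopped at the predicted seat height (TCP z 0.0819, expected 0.082), so the board is seated. I release, check, and back out.

>>> {"api": "apply_moves", "payload": {"xyz": [[0,0,0],[0,0,0],[0,0,0],[0,0,0],[0,0,0],[0,0,0]], "rot": [[0,0,0],[0,0,0],[0,0,0],[0,0,0],[0,0,0],[0,0,0]], "hand": [0,0.5,0.5,0.5,0.5,0.5]}}

```text
clock: 11.8
position: [0.5305, 0.182, 0.0807]
ee_rot: [0.206, 0.771, 0.582, 0.156]
contact_force: [0.3, 1.0, 0.1]
width: 0.0639
gripper_force: 0.0
```

>>> {"api": "apply_moves", "payload": {"xyz": [[0,0,-0.03],[0,0,-0.08],[0,0,-0.15],[0,0,-0.15],[0,0,-0.15],[0,0,-0.05],[0,0,0],[0,0,0]], "rot": [[0,0,0],[0,0,0],[0,0,0],[0,0,0],[0,0,0],[0,0,0],[0,0,0],[0,0,0]], "hand": [0.5,0.5,0.5,0.5,0.5,0.5,0.5,0.5]}}

```text
clock: 12.8
position: [0.4421, 0.2068, 0.2386]
ee_rot: [0.206, 0.771, 0.582, 0.155]
contact_force: [0.5, 0.8, 0.1]
width: 0.0643
gripper_force: 0.0
```

Run:
```python
from h import *
C={n:cam(n) for n in('top','side','wrist')}
s=status.get_state();print(s['clock'],s['position'],s['contact_force'],np.abs(s['qd']).max())
o=np.zeros((600,800,3),np.uint8)
o[:300,:400]=cv2.resize(C['wrist']['p'],(400,300));o[:480,400:]=cv2.resize(C['side']['p'][115:211,175:255],(400,480),interpolation=2)
o[300:600,:400]=cv2.resize(C['top']['p'][150:258,140:284],(400,300))
cv2.imwrite('pics/h.png',o[:,:,::-1])
```

```text
12.95 [0.44233323 0.20664374 0.23809935] [ 0.00228542  0.06391395 -0.32301797] 0.003486996905153179
```

View pics/h.png

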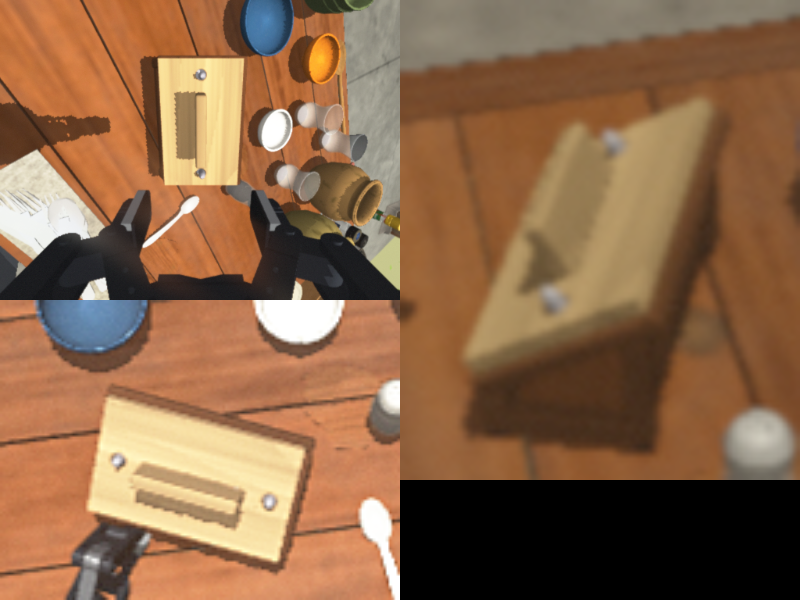

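All three views show the board flat on the deck with both pins standing through its holes (side view (612,143) and (552,297)). The neighbouring things are undisturbed and the gripper is clear.

```bash
python3 -c "from rig import job; print(job.sign_off())"
```

```text
the job is handed in; nothing more can be done
None
```

The board lies flush on its stand over both pins. It was released after seating, the other objects were left where they stood, and the job was handed in at about 13 s of the 42 s allowed.

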